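# Switch off the main lever of a breaker box

## Task

Isolate the board: with the fingertips, gently push the wide red main lever of the breaker box down flat, towards the lower edge of the box (the robot's side), then withdraw. Leave the four navy levers standing up, the cover open, and the box and the things on and around it where they are; lift nothing.

Things in the scene. Friction and masses are not known exactly. Their poses are not given: they have to be found in the camera images.
- breaker_box: light grey breaker box on its back on the desk, loose, about 1.6 kg, 191 x 230 mm; front plate 58 mm above the desk. Origin: centre of its underside. x axis: from its lower long edge (robot's side) to its upper long edge (cover hinge); y: to the left along the row of five levers; z up. The levers stand at about x = 0; round them the plate is bare from x = -30 to +30 mm.
- main_tip (a point): middle of the outer end of the wide red main lever, moving with it. In the box's frame the lever spans y = +45 to +63 mm (18 mm wide), is about 6 mm thick, and standing up covers x = -9 to +1 mm and 57 to 71 mm above the desk. The nearest navy lever begins at y = +31 mm.
- breaker_box_main (a joint): red lever's angle in rad about a line along the box's y at x = 0, 54 mm above the desk; its end is 17 mm from that line. 0: up, leaning 22 degrees to box -x (on). 0.768: stop, down almost flat, 66 degrees from vertical, end towards box -x (off); its top is then some 62 mm above the desk. Light friction, 1 to 2 N at its end; no spring, stays where left; starts at 0 to 0.1.
- breaker_box_breaker1 (a joint): angle in rad of the narrow navy lever at y = +27 mm of the box; 0: standing up like the main lever (on), 0.768: pushed down flat; starts at about 0 and must be left alone
- breaker_box_breaker2 (a joint): angle in rad of the narrow navy lever at y = +9 mm of the box; 0: standing up like the main lever (on), 0.768: pushed down flat; starts at about 0 and must be left alone
- breaker_box_breaker3 (a joint): angle in rad of the narrow navy lever at y = -9 mm of the box; 0: standing up like the main lever (on), 0.768: pushed down flat; starts at about 0 and must be left alone
- breaker_box_breaker4 (a joint): angle in rad of the narrow navy lever at y = -27 mm of the box; 0: standing up like the main lever (on), 0.768: pushed down flat; starts at about 0 and must be left alone
- breaker_box_door (a joint): angle in rad of the smoked grey cover, 160 mm wide along y, 75 mm long, hinged along the box's y at x = +42 mm, 63 mm above the desk. 0: shut over the levers; 2.23: stop, wide open, leaning back past vertical to box +x. Starts at 2.1 to 2.23, its edge then up to 135 mm above the desk at box x = +75 mm or more; stays where left.
- connector_strip: white connector strip of six pairs of screw terminals, 16 x 62 x 13 mm, loose, lying on the lower part of the breaker box's front plate (57 mm above the desk). Origin: centre of its underside; long axis = its y. Must be left alone.
- tape_measure: black and orange tape measure, 62 x 83 x 38 mm high, loose on the desk to the left of the breaker box. Origin: centre of its underside. Must be left alone.
- conduit_box_b: round white plastic conduit box with three spouts, 84 x 103 x 29 mm high, loose on the desk to the right of the breaker box. Origin: near the centre of its underside. Must be left alone.
- screwdriver_small: small screwdriver with a light brown and black handle, 20 x 150 x 20 mm, loose on the desk, lying between the robot and the breaker box, long axis = its y. Origin: centre of its underside. Must be left alone.

How it is judged (in metres and radians):
On the way:
1. the fingers push the red main lever over (lever past 0.25 rad with the fingers on it) (value of joint breaker_box_main above 0.25 rad and contact force between the fingers and breaker_box above 0.1 N), for 0.04 s.
At the end, for the whole second after the job is handed in: the red main lever is past 0.6 rad (stop at 0.768), each navy lever below 0.2 rad, the cover open beyond 1.8 rad, and the box, the connector strip, the tape measure, the conduit box and the screwdriver at rest within 20 mm of where they started (value of joint breaker_box_main above 0.6 rad and value of joint each of breaker_box_breaker1, breaker_box_breaker2, breaker_box_breaker3, breaker_box_breaker4 below 0.2 rad and value of joint breaker_box_door above 1.8 rad and distance of each of breaker_box, connector_strip, tape_measure, conduit_box_b, screwdriver_small from where it was at the start of the episode below 0.02 m and linear speed of breaker_box below 0.01 m/s and linear speed of each of connector_strip, tape_measure, conduit_box_b, screwdriver_small below 0.02 m/s); the robot touches nothing.
It fails at once if a navy lever is pushed over (beyond 0.2 rad) (value of joint any of breaker_box_breaker1, breaker_box_breaker2, breaker_box_breaker3, breaker_box_breaker4 above 0.2 rad).
It fails at once if the cover is knocked towards shut (below 1.8 rad) (value of joint breaker_box_door below 1.8 rad).
It fails at once if the fingers press on the breaker box with more than 25 N (contact force between the fingers and breaker_box above 25 N).
It fails at once if the breaker box is shifted or lifted (more than 20 mm, or 8 mm up) (distance of breaker_box from where it was at the start of the episode above 0.02 m or height (world z) of breaker_box above 0.008 m).
It fails at once if a thing on or around the box is moved or lifted by more than 20 mm (distance of any of connector_strip, tape_measure, conduit_box_b, screwdriver_small from where it was at the start of the episode above 0.02 m).
It also fails if it takes over 32 s, if anything falls off the work surface, if the arm or the gripper's body presses on something with over 40 N, if the wrist force passes 120 N, or if a joint passes its speed limit or range.

## Robot

A 6-joint arm with a two-finger parallel gripper is mounted at the origin on a cart in front of the work surface, level with it; the furniture and walls round the work are solid. World frame = base frame: x ahead of the robot, y to its left, z up, the work surface at z = 0. Lengths are in m, angles in degrees, forces in N, time in s.
With the tool pointing down it reaches from about 0.3 to 0.875 m from the base axis. Payload 6.4 kg.
Tool frame: the origin (TCP) lies midway between the tips of the shut fingers; the grasp point (between the pads) lies 19 mm behind it; z points along the fingers, y is the line along which they close (so a half turn about z gives the same grasp; the last joint's range is limited). The gripper opens to 88 mm and grips with 3 to 60 N. Pads are 18 mm wide; open, the fingers measure 123 mm over their backs; the gripper's body (75 mm by 187 mm) begins 45 mm behind the grasp point.
Start: joints at [56.362, 10.359, 92.074, -0, 77.567, -11.82], TCP at [0.214, 0.534, 0.21] pointing down, gripper open.
Joint ranges: [-171.53, 171.53], [-51.25, 118.39], [17.06, 147.69], [-65.23, 245.23], [0, 150.52], [-178.68, 178.68]. Speed limits (degrees/s): [147.25, 147.25, 172.46, 180, 180, 180].

## Interface

Orientations are given as a 3x3 rotation matrix whose columns are the frame's x, y, z axes.
In Python, from plant import r gives the robot as it stands.
- The arm moves only by the tool apply_moves, never from a script. Its argument "moves" is a list of rows, each an object with "claw": the finger opening in m, from 0 to 0.0881; "translation": the shift along the tool's x, y, z in m, a list of three; "rot": the turn, a rotation vector about the tool's x, y, z in rad, a list of three. In form: [{"claw": claw, "translation": [dx, dy, dz], "rot": [wx, wy, wz]}, ...]. A call has 1 to 5 rows; each row shifts and turns the commanded pose from where the row before left it, along the tool's axes as they then stand; what a row does not reach is not made up. A row lasts 1/8 s, in which the tool goes at most 62.5 mm and 10.7 degrees, less where a joint would pass 70% of its speed; a pose out of reach is approached as far as the arm can. A call with a gripper value outside its range is refused whole. The fingers move at their own pace and stop on an object; "squeeze" is the grip in N (left out, the last holds). Time passes only in rows, so rows that do not move let the fingers close. It gives the time, the measured TCP pose, the force, the opening and the grip force at its end, in the units of the state.
- r.get_state(): the state, without advancing time (a new reading comes with each control period).
- r.get_image(name): name is "scene" or "side" or "wrist"; returns the picture (420x560x3 uint8, blue, green, red); there is no depth.
- r.camera_info(name): a dict with "K" (3x3 intrinsics, pixels), "rvec" (rotation vector, rad) and "tvec" (3), from world to camera coordinates, as OpenCV has them. Camera axes: x right, y down, z forward; pixel columns grow to the right and rows downward; lengths in m; the calibration is good to about 2 mm. A picture is of the moment at which its call begins: read the wrist's pose just before it. camera_info takes no time and is no camera call; for the wrist camera it gives the pose at the moment of the call.
- r.job_done(): hands the job in; it is judged then, once.
Trained networks look in the newest picture that a camera, given by its name, has taken for a name from the list of things; names that differ only in an ending like _2 or _b are one class to them, and where a whole thing is asked for, a point or a joint stands for the part that bears it (a point fixed in the world has none). Each returns a list of dicts, best first, with "conf" (0 to 1); they miss things now and then, are a little off and sometimes report something else, mostly with a low value. They report only what shows in the picture. A call takes as long as a camera call.
- r.recognise(query, camera): "location" ([x, y, z] in m, in the coordinates of the camera as it stood for that picture, good to about 4 mm: the middle of the surface that is visible of it).
The state is a dict: "clock": time; "qpos": joint angles; "dq": joint speeds; "joint_efforts": joint torques, N m; "tcp_pos": TCP position; "tcp_rot": TCP orientation; "ft_force": force on the tool from outside, world axes, zero at the start; "ft_torque": the same for the moment, N m; "opening": opening from 0.0 (shut) to 1.0 (fully open); "grip_force": force on a finger pad.
Only numpy, scipy, OpenCV 4.12 (cv2) and the standard library are available. Lean on these libraries where they do the work, as an engineer would, in place of code of your own. Each camera call takes 0.05 s, during which the arm holds its last target. There are 200 camera calls.

## Working session

There is one attempt and no reset: what is moved stays moved. The work goes in short steps, Python scripts to look and compute and a tool call to move; the robot and the scene stay as the last step left them, time stands still between calls to the robot, and variables do not carry over. Pictures are saved under pics/ and viewed, at most 10 in all, crops included, and the job is handed in when it is done.

Besides the shell and the picture viewer there is one more tool, called after "Call:" in YAML: its name, and indented under it one key for each argument. apply_moves: Moves the arm, as the interface text tells. Its arguments: {"type":"object","properties":{"moves":{"type":"array"},"squeeze":{"type":"number"}},"required":["moves"]}

```bash
mkdir -p pics
cat > h.py <<'E'
import numpy as np, cv2
from plant import r
def cam(n):
    c=r.camera_info(n);R=cv2.Rodrigues(np.array(c["rvec"],float))[0];return np.array(c["K"],float),R,np.array(c["tvec"],float).ravel()
def look(n,f=None):
    c=cam(n);im=r.get_image(n)
    if f: cv2.imwrite("pics/"+f,im)
    return c,im
def rec(q,n,c):
    return [(round(d["conf"],2),np.round(c[1].T@(np.array(d["location"])-c[2]),4)) for d in r.recognise(q,n)][:3]
def px(c,p):
    p=c[0]@(c[1]@np.array(p)+c[2]);return p[:2]/p[2]
def back(c,uv,z):
    d=c[1].T@np.linalg.solve(c[0],[*uv,1]);o=-c[1].T@c[2];return o+d*(z-o[2])/d[2]
E
python3 - <<'E'
from h import *
for n in("scene","side"):
    c,im=look(n,n+"0.png")
    for q in("breaker_box","main_tip","breaker_box_breaker1","breaker_box_door","connector_strip"): print(n,q,rec(q,n,c))
s=r.get_state();print(s["clock"],s["tcp_pos"],s["tcp_rot"])
E
```

```text
scene breaker_box [(0.72, array([0.5154, 0.0717, 0.0573]))]
scene main_tip []
scene breaker_box_breaker1 []
scene breaker_box_door [(0.81, array([0.5961, 0.0888, 0.0869])), (0.61, array([0.5112, 0.0714, 0.0592]))]
scene connector_strip [(0.46, array([0.4603, 0.0308, 0.0637]))]
side breaker_box [(0.77, array([0.5286, 0.0243, 0.0564]))]
side main_tip []
side breaker_box_breaker1 []
side breaker_box_door [(0.57, array([0.5945, 0.0904, 0.0894]))]
side connector_strip []
0.6 [0.21368847 0.53384361 0.20965158] [[-9.28378338e-01  3.71636465e-01  1.88342553e-05]
 [ 3.71636465e-01  9.28378337e-01  3.28668288e-05]
 [-5.27080260e-06  3.75123479e-05 -9.99999999e-01]]
```

View pics/scene0.png

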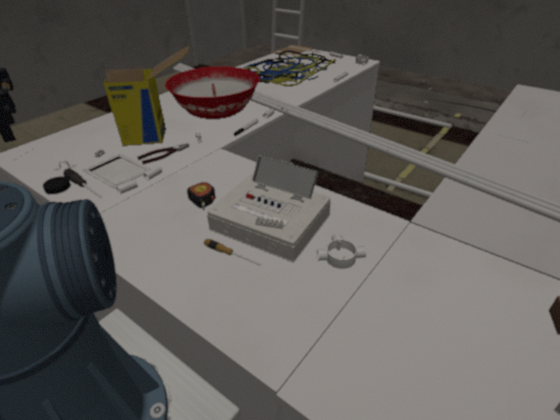

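View pics/side0.png

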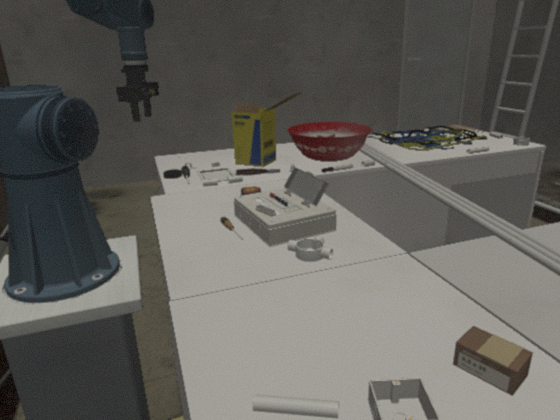

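The scene view shows the box around (270,212), with the red lever at about (249,197) and the open cover behind it. In the side view the red lever is at about (271,195). The tape measure, conduit box and screwdriver lie where the task describes them.

Run:
```python
from h import *
for n,box in(("scene",(235,185,270,215)),("side",(255,185,290,210))):
    c=cam(n);im=cv2.imread(f"pics/{n}0.png").astype(int);x0,y0,x1,y1=box
    s=im[y0:y1,x0:x1];v,u=np.where(s[...,2]-np.maximum(s[...,0],s[...,1])>35)
    uv=(u.mean()+x0,v.mean()+y0);print(n,len(u),uv,back(c,uv,.066))
c=cam("scene")
for uv in((210,213),(292,246),(329,207)):print(uv,back(c,uv,.055))
for n in("wrist",):
    c=cam(n);print("wristcam",-c[1].T@c[2],c[1][2]); s=r.get_state();R=np.array(s["tcp_rot"]);print(R.T@(-c[1].T@c[2]-s["tcp_pos"]),R.T@c[1][2],c[0][0,0])
```

```text
scene 25 (np.float64(249.04), np.float64(195.84)) [0.51110794 0.1313082  0.066     ]
side 13 (np.float64(265.9230769230769), np.float64(192.6153846153846)) [0.50323912 0.14777058 0.066     ]
(210, 213) [0.41797633 0.16953716 0.055     ]
(292, 246) [ 0.43895597 -0.04778109  0.055     ]
(329, 207) [ 0.59794112 -0.03846911  0.055     ]
wristcam [0.14410944 0.56075816 0.38529181] [ 0.26623636 -0.1061289  -0.95804742]
[ 0.07459717 -0.00086463 -0.17564066] [-2.86604389e-01  3.79427474e-04  9.58048945e-01] 360.00938087610183
```

Call:
apply_moves:
  moves:
    - {"claw": 0, "translation": [-0.041, -0.026, 0], "rot": [0, 0, 0]}
    - {"claw": 0, "translation": [-0.041, -0.026, 0], "rot": [0, 0, 0]}
    - {"claw": 0, "translation": [-0.041, -0.026, 0], "rot": [0, 0, 0]}
    - {"claw": 0, "translation": [-0.041, -0.026, 0], "rot": [0, 0, 0]}
    - {"claw": 0, "translation": [-0.041, -0.026, 0], "rot": [0, 0, 0]}
  squeeze: 5

```text
clock: 1.23
tcp_pos: [0.3565, 0.3357, 0.2099]
tcp_rot: [[-0.928, 0.371, 0.001], [0.371, 0.928, 0.0], [-0.0, 0.001, -1.0]]
ft_force: [-0.3, 0.4, -0.2]
opening: 0.459
grip_force: 0.0
```

Call:
apply_moves:
  moves:
    - {"claw": 0, "translation": [-0.041, -0.026, 0], "rot": [0, 0, 0]}
    - {"claw": 0, "translation": [-0.041, -0.026, 0], "rot": [0, 0, 0]}
    - {"claw": 0, "translation": [-0.041, -0.026, 0], "rot": [0, 0, 0]}
    - {"claw": 0, "translation": [-0.041, -0.026, 0], "rot": [0, 0, 0]}
    - {"claw": 0, "translation": [-0.041, -0.026, 0], "rot": [0, 0, 0]}

```text
clock: 1.85
tcp_pos: [0.4986, 0.1387, 0.2099]
tcp_rot: [[-0.928, 0.372, 0.001], [0.372, 0.928, 0.0], [-0.001, 0.0, -1.0]]
ft_force: [0.3, 0.1, 0.3]
opening: 0.006
grip_force: 0.0
```

Call:
apply_moves:
  moves:
    - {"claw": 0, "translation": [0, 0, 0], "rot": [0, 0, -0.157]}
    - {"claw": 0, "translation": [0, 0, 0], "rot": [0, 0, -0.157]}
    - {"claw": 0, "translation": [0, 0, 0], "rot": [0, 0, -0.157]}
    - {"claw": 0, "translation": [0, 0, 0], "rot": [0, 0, 0]}

```text
clock: 2.35
tcp_pos: [0.4977, 0.14, 0.2097]
tcp_rot: [[-0.996, -0.089, 0.0], [-0.089, 0.996, 0.0], [-0.0, 0.0, -1.0]]
ft_force: [0.4, -0.1, -0.3]
opening: 0.007
grip_force: 0.0
```

Run:
```python
from h import *
c,im=look("wrist","w1.png")
for q in("breaker_box","main_tip","breaker_box_breaker1","breaker_box_door","connector_strip"): print(q,rec(q,"wrist",c))
s=r.get_state();print(s["clock"],s["tcp_pos"],s["tcp_rot"],s["ft_force"])
```

```text
breaker_box [(0.91, array([0.5076, 0.0793, 0.0578])), (0.46, array([0.5128, 0.106 , 0.0703]))]
main_tip [(0.51, array([0.5121, 0.1341, 0.0713]))]
breaker_box_breaker1 [(0.69, array([0.5189, 0.1047, 0.0667])), (0.52, array([0.5163, 0.0904, 0.0693])), (0.5, array([0.5248, 0.0579, 0.0686]))]
breaker_box_door [(0.59, array([0.5822, 0.0497, 0.0681])), (0.34, array([0.5158, 0.1075, 0.0713]))]
connector_strip [(0.65, array([0.4619, 0.0279, 0.069 ]))]
2.65 [0.49766657 0.14010514 0.20962204] [[-9.96039701e-01 -8.89095855e-02 -1.54741349e-05]
 [-8.89095849e-02  9.96039700e-01 -3.75117857e-05]
 [ 1.87480100e-05 -3.59874288e-05 -9.99999999e-01]] [ 0.08668658  0.31167428 -0.28651146]
```

View pics/w1.png

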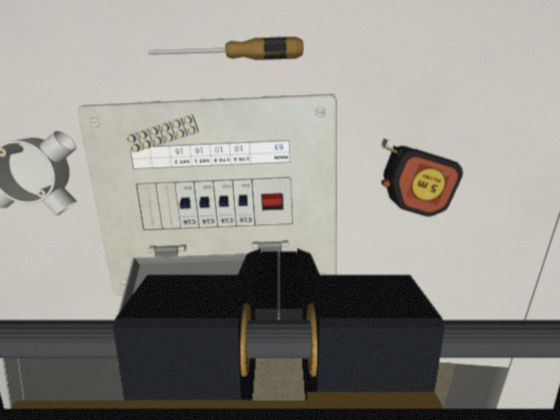

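The wrist view has the robot's side at the top. The red lever is at (271,201), the navy levers at (185–243,201), the strip at (163,133), and the plate's lower corners at (81,105) and (336,95). The shut fingers are at about (279,270).

Run:
```python
from h import *
c=cam("wrist");im=cv2.imread("pics/w1.png").astype(int)
a,b=back(c,(81,105),.057),back(c,(336,95),.057);print(a,b,np.linalg.norm(a-b))
yv=(b-a)/np.linalg.norm(b-a);xv=np.array([yv[1],-yv[0],0]);print("yaw",np.degrees(np.arctan2(xv[1],xv[0])))
o=(a+b)/2+xv*.0955;print("origin",o)
s=im[170:230,240:300];m=s[...,2]-np.maximum(s[...,0],s[...,1])>40
v,u=np.where(m);print(u.min()+240,u.max()+240,v.min()+170,v.max()+170)
for uv in((u.min()+240,v.mean()+170),(u.max()+240,v.mean()+170),(u.mean()+240,v.min()+170),(u.mean()+240,v.max()+170)):
    p=back(c,uv,.068);print(p,"box",(p-o)@xv,(p-o)@yv)
for q in((-.03,.054),(0,.054),(.03,.054)):print(px(c,[*(o+xv*q[0]+yv*q[1])[:2],.058]))
```

```text
[ 0.44518224 -0.03905597  0.057     ] [0.4168634  0.18303018 0.057     ] 0.22388437379751897
yaw 7.266731401504756
origin [0.52575577 0.08406677 0.057     ]
262 281 194 205
[0.51394447 0.12619419 0.068     ] box -0.006387796670679023 0.04328304444360251
[0.51239397 0.14352825 0.068     ] box -0.00573328112351833 0.06067400415853803
[0.50794036 0.13461164 0.068     ] box -0.011278969606102984 0.05239234266181211
[0.51837446 0.13549003 0.068     ] box -0.0008175647089619377 0.05194387755382294
[272.76735052 171.56127962]
[274.09695084 202.71640305]
[275.36116118 232.33931206]
```

Call:
apply_moves:
  moves:
    - {"claw": 0, "translation": [-0.04, 0.0035, 0], "rot": [0, 0, -0.035]}
    - {"claw": 0, "translation": [0, 0, 0.04], "rot": [0, 0, 0]}
    - {"claw": 0, "translation": [0, 0, 0.04], "rot": [0, 0, 0]}
    - {"claw": 0, "translation": [0, 0, 0.035], "rot": [0, 0, 0]}
    - {"claw": 0, "translation": [0, 0, 0], "rot": [0, 0, 0]}

```text
clock: 3.28
tcp_pos: [0.5347, 0.147, 0.0918]
tcp_rot: [[-0.992, -0.124, -0.006], [-0.124, 0.992, -0.0], [0.006, 0.0, -1.0]]
ft_force: [0.2, 0.1, -0.2]
opening: 0.005
grip_force: 0.0
```

Run:
```python
from h import *
c,im=look("wrist")
cv2.imwrite("pics/w2.png",im)
print(rec("main_tip","wrist",c))
s=r.get_state();print(s["clock"],s["tcp_pos"],s["ft_force"])
```

```text
[(0.82, array([0.5103, 0.1375, 0.0713]))]
3.375 [0.5377472  0.14723888 0.0955099 ] [-0.10396918  0.22394291  0.59806473]
```

View pics/w2.png

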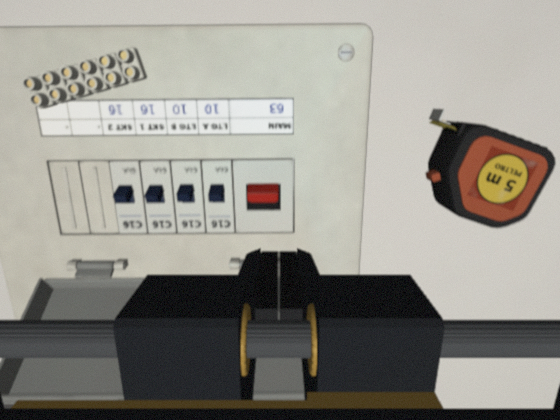

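The red lever is at (263,196) and the fingertips are at about x = 258–302, row 255. They sit ahead of it and slightly to its left, so I'll shift 5 mm towards the navy side and go down.

Call:
apply_moves:
  moves:
    - {"claw": 0, "translation": [0, -0.005, 0.012], "rot": [0, 0, 0]}
    - {"claw": 0, "translation": [0, 0, 0.01], "rot": [0, 0, 0]}
    - {"claw": 0, "translation": [0, 0, 0.006], "rot": [0, 0, 0]}
    - {"claw": 0, "translation": [0, 0, 0.004], "rot": [0, 0, 0]}
    - {"claw": 0, "translation": [0, 0, 0], "rot": [0, 0, 0]}

```text
clock: 4.0
tcp_pos: [0.5376, 0.1422, 0.0623]
tcp_rot: [[-0.992, -0.125, -0.001], [-0.125, 0.992, -0.0], [0.001, 0.0, -1.0]]
ft_force: [0.5, -0.6, 0.4]
opening: 0.009
grip_force: 0.0
```

Call:
apply_moves:
  moves:
    - {"claw": 0, "translation": [0.004, 0, 0], "rot": [0, 0, 0]}
    - {"claw": 0, "translation": [0.004, 0, 0], "rot": [0, 0, 0]}
    - {"claw": 0, "translation": [0.004, 0, 0], "rot": [0, 0, 0]}
    - {"claw": 0, "translation": [0.003, 0, 0], "rot": [0, 0, 0]}

```text
clock: 4.5
tcp_pos: [0.5227, 0.1403, 0.0627]
tcp_rot: [[-0.992, -0.125, 0.0], [-0.125, 0.992, 0.0], [-0.0, -0.0, -1.0]]
ft_force: [0.0, 0.1, 1.5]
opening: 0.003
grip_force: 0.0
```

Call:
apply_moves:
  moves:
    - {"claw": 0, "translation": [0.003, 0, 0], "rot": [0, 0, 0]}
    - {"claw": 0, "translation": [0.003, 0, 0], "rot": [0, 0, 0]}
    - {"claw": 0, "translation": [0.002, 0, 0], "rot": [0, 0, 0]}

```text
clock: 4.88
tcp_pos: [0.5148, 0.1393, 0.0626]
tcp_rot: [[-0.992, -0.125, -0.0], [-0.125, 0.992, 0.0], [-0.0, 0.0, -1.0]]
ft_force: [-0.2, 0.6, 0.5]
opening: 0.004
grip_force: 0.0
```

Run:
```python
from h import *
c,im=look("wrist")
cv2.imwrite("pics/w3.png",im)
print(rec("main_tip","wrist",c))
```

```text
[(0.69, array([0.508 , 0.1392, 0.0692])), (0.36, array([0.5953, 0.0433, 0.0784]))]
```

View pics/w3.png

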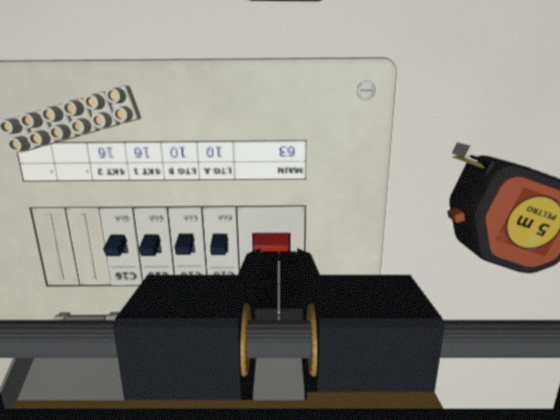

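The red lever shows at (271,243), just ahead of the fingertips, which are at about row 253. I'll keep pushing gently.

Call:
apply_moves:
  moves:
    - {"claw": 0, "translation": [0.002, 0, 0], "rot": [0, 0, 0]}
    - {"claw": 0, "translation": [0.002, 0, 0], "rot": [0, 0, 0]}
    - {"claw": 0, "translation": [0.002, 0, 0], "rot": [0, 0, 0]}
    - {"claw": 0, "translation": [0.002, 0, 0], "rot": [0, 0, 0]}

```text
clock: 5.48
tcp_pos: [0.5069, 0.1383, 0.0626]
tcp_rot: [[-0.992, -0.125, -0.0], [-0.125, 0.992, -0.0], [0.0, -0.0, -1.0]]
ft_force: [-0.6, -0.7, -0.6]
opening: 0.003
grip_force: 0.0
```

Call:
apply_moves:
  moves:
    - {"claw": 0, "translation": [0.002, 0, 0], "rot": [0, 0, 0]}
    - {"claw": 0, "translation": [0.002, 0, 0], "rot": [0, 0, 0]}
    - {"claw": 0, "translation": [0.002, 0, 0], "rot": [0, 0, 0]}

```text
clock: 5.85
tcp_pos: [0.501, 0.1376, 0.0626]
tcp_rot: [[-0.992, -0.125, 0.0], [-0.125, 0.992, 0.0], [-0.0, -0.0, -1.0]]
ft_force: [-0.2, 0.0, -0.1]
opening: 0.003
grip_force: 0.0
```

Run:
```python
from h import *
c,im=look("wrist")
cv2.imwrite("pics/w4.png",im)
print(rec("main_tip","wrist",c))
```

```text
[(0.55, array([0.5096, 0.1398, 0.07  ]))]
```

View pics/w4.png

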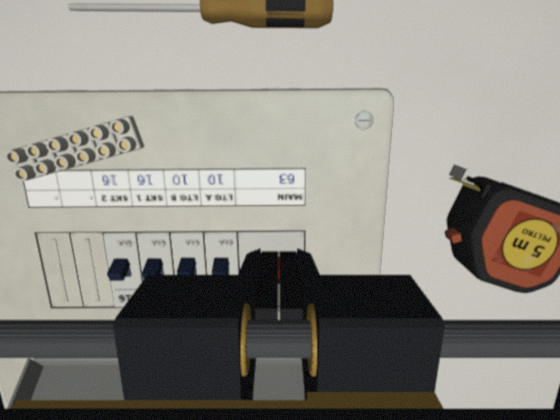

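The lever is now hidden under the tips, with only a red sliver at (279,268) and almost no force. I'll go 6 mm further, rise straight up and look.

Call:
apply_moves:
  moves:
    - {"claw": 0, "translation": [0.003, 0, 0], "rot": [0, 0, 0]}
    - {"claw": 0, "translation": [0.003, 0, 0], "rot": [0, 0, 0]}
    - {"claw": 0, "translation": [0, 0, -0.015], "rot": [0, 0, 0]}
    - {"claw": 0, "translation": [0, 0, -0.04], "rot": [0, 0, 0]}
    - {"claw": 0, "translation": [0, 0, -0.04], "rot": [0, 0, 0]}

```text
clock: 6.58
tcp_pos: [0.4952, 0.1368, 0.1596]
tcp_rot: [[-0.992, -0.125, 0.0], [-0.125, 0.992, -0.0], [-0.0, -0.0, -1.0]]
ft_force: [0.4, -0.1, 0.1]
opening: 0.008
grip_force: 0.0
```

Call:
apply_moves:
  moves:
    - {"claw": 0, "translation": [0, 0, -0.03], "rot": [0, 0, 0]}
    - {"claw": 0, "translation": [0, 0, 0], "rot": [0, 0, 0]}

```text
clock: 6.82
tcp_pos: [0.4974, 0.137, 0.1913]
tcp_rot: [[-0.992, -0.125, 0.007], [-0.125, 0.992, 0.0], [-0.007, -0.001, -1.0]]
ft_force: [0.0, 0.7, -0.3]
opening: 0.005
grip_force: 0.0
```

Run:
```python
from h import *
c,im=look("wrist")
cv2.imwrite("pics/w5.png",cv2.resize(im,None,fx=1.4,fy=1.4))
s=im[150:260,240:300].astype(int);m=s[...,2]-np.maximum(s[...,0],s[...,1])>40
v,u=np.where(m);print(u.min()+240,u.max()+240,v.min()+150,v.max()+150)
print(rec("main_tip","wrist",c))
for v_ in(v.min(),v.max()):
  for z in(.058,.068):print(z,back(c,(u.mean()+240,v_+150),z))
a,b=rec("breaker_box","wrist",c),rec("connector_strip","wrist",c);print(a,b,r.get_state()["clock"])
```

```text
264 284 198 210
[(0.62, array([0.512 , 0.135 , 0.0726]))]
0.058 [0.50989859 0.13438993 0.058     ]
0.068 [0.50704459 0.13415518 0.068     ]
0.058 [0.52104931 0.13575874 0.058     ]
0.068 [0.51783385 0.13547962 0.068     ]
[(0.78, array([0.5061, 0.0766, 0.0575]))] [(0.88, array([0.4621, 0.0296, 0.0683])), (0.69, array([ 0.5172, -0.1077,  0.0091]))] 7.025
```

View pics/w5.png

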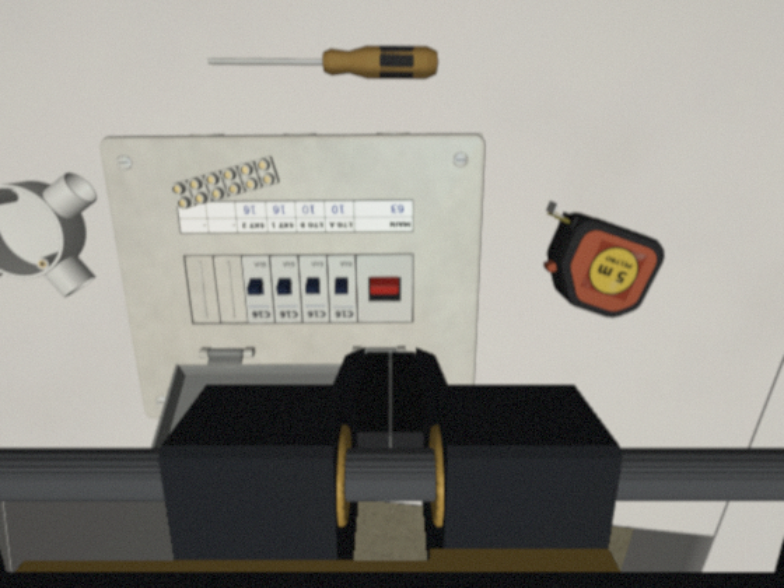

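The lever looks almost unchanged here, at (385,289) in the enlarged picture. I'll compare before and after in one zoomed composite.

Run:
```python
from h import *
w1=cv2.imread("pics/w1.png");w5=cv2.resize(cv2.imread("pics/w5.png"),(560,420))
_,s=look("scene");_,d=look("side")
s0=cv2.imread("pics/scene0.png");d0=cv2.imread("pics/side0.png")
f=lambda i,x,y,w,h:cv2.resize(i[y:y+h,x:x+w],(400,190),interpolation=cv2.INTER_CUBIC)
out=np.vstack([np.hstack([f(w1,210,175,100,48),f(w5,210,180,100,48)]),np.hstack([f(s0,230,180,80,38),f(s,230,180,80,38)]),np.hstack([f(d0,250,180,60,28),f(d,250,180,60,28)])])
cv2.imwrite("pics/cmp.png",out)
```

```text
(no output)
```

View pics/cmp.png

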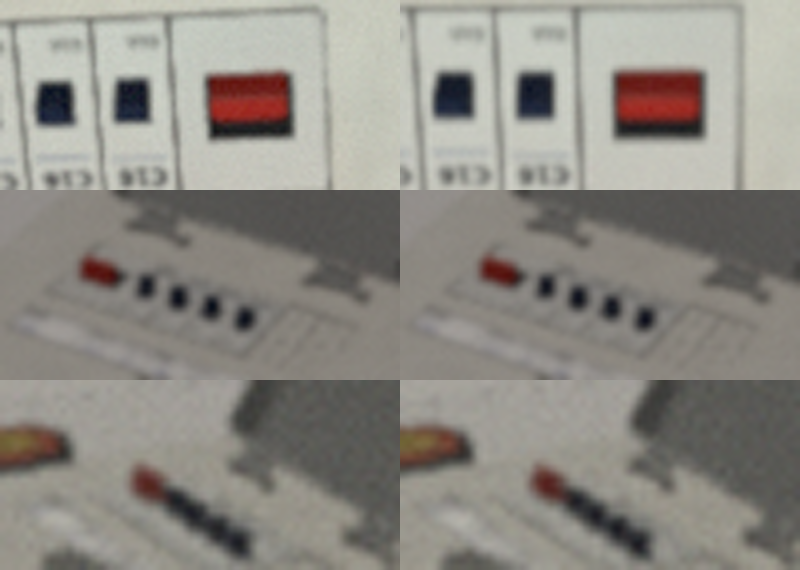

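The before and after crops match, with the red lever standing level with the navy ones. The tips passed over it, so the real tips must be at least 8 mm above the nominal TCP. That makes a TCP height of 0.052 safe, so I'll go there and feel for the plate from it.

Call:
apply_moves:
  moves:
    - {"claw": 0, "translation": [-0.038, 0, 0], "rot": [0, 0, 0]}
    - {"claw": 0, "translation": [0, 0, 0.05], "rot": [0, 0, 0]}
    - {"claw": 0, "translation": [0, 0, 0.05], "rot": [0, 0, 0]}
    - {"claw": 0, "translation": [0, 0, 0.025], "rot": [0, 0, 0]}
    - {"claw": 0, "translation": [0, 0, 0], "rot": [0, 0, 0]}

```text
clock: 7.75
tcp_pos: [0.5302, 0.1414, 0.0595]
tcp_rot: [[-0.992, -0.125, -0.007], [-0.125, 0.992, -0.0], [0.007, 0.001, -1.0]]
ft_force: [0.2, -0.6, 0.6]
opening: 0.002
grip_force: 0.0
```

Call:
apply_moves:
  moves:
    - {"claw": 0, "translation": [0, 0, 0.004], "rot": [0, 0, 0]}
    - {"claw": 0, "translation": [0, 0, 0.003], "rot": [0, 0, 0]}
    - {"claw": 0, "translation": [0, 0, 0], "rot": [0, 0, 0]}

```text
clock: 8.12
tcp_pos: [0.5334, 0.1416, 0.0564]
tcp_rot: [[-0.992, -0.125, 0.001], [-0.125, 0.992, 0.0], [-0.001, -0.0, -1.0]]
ft_force: [-0.5, 0.1, 1.0]
opening: 0.011
grip_force: 0.0
```

Run:
```python
from h import *
c,d=look("side");p=np.array(r.get_state()["tcp_pos"]);print(px(c,p),px(c,p+[0,0,.02]),r.get_state()["ft_force"])
cs,s=look("scene");print(px(cs,p),px(cs,p+[0,0,.02]))
f=lambda i,x,y:cv2.resize(i[y:y+70,x:x+70],(390,390),interpolation=cv2.INTER_CUBIC)
cv2.imwrite("pics/c2.png",np.hstack([f(d,240,150),f(s,220,150)]))
```

```text
[277.04929023 195.13213982] [276.83924126 188.31148311] [-0.49184672 -0.22226049 -0.05529625]
[252.13405817 193.42373043] [251.61592535 186.60440799]
```

View pics/c2.png

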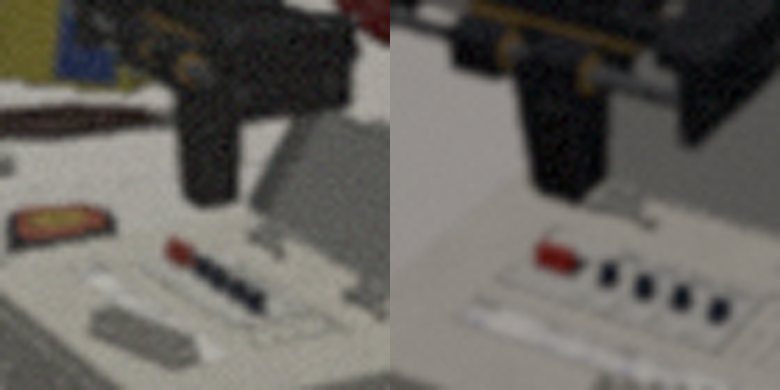

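The pictures show the tips 24 mm above the nominal TCP: bottom at about (277,187) in the side view against a projected (277,195), and the scene view agrees. So a tip height of 0.062 needs a TCP height of about 0.038. I'll go down gradually, watching the force.

Call:
apply_moves:
  moves:
    - {"claw": 0, "translation": [0.002, 0, 0.004], "rot": [0, 0, 0]}
    - {"claw": 0, "translation": [0, 0, 0.004], "rot": [0, 0, 0]}
    - {"claw": 0, "translation": [0, 0, 0.003], "rot": [0, 0, 0]}
    - {"claw": 0, "translation": [0, 0, 0], "rot": [0, 0, 0]}

```text
clock: 8.72
tcp_pos: [0.5306, 0.1413, 0.0442]
tcp_rot: [[-0.992, -0.125, -0.001], [-0.125, 0.992, -0.0], [0.001, 0.0, -1.0]]
ft_force: [-0.3, 0.4, -0.3]
opening: 0.006
grip_force: 0.0
```

Call:
apply_moves:
  moves:
    - {"claw": 0, "translation": [0, 0, 0.001], "rot": [0, 0, 0]}
    - {"claw": 0, "translation": [0, 0, 0.001], "rot": [0, 0, 0]}
    - {"claw": 0, "translation": [0, 0, 0], "rot": [0, 0, 0]}

```text
clock: 9.1
tcp_pos: [0.5309, 0.1413, 0.0426]
tcp_rot: [[-0.992, -0.125, -0.0], [-0.125, 0.992, -0.0], [0.0, -0.0, -1.0]]
ft_force: [0.4, -1.0, -0.2]
opening: 0.009
grip_force: 0.0
```

Call:
apply_moves:
  moves:
    - {"claw": 0, "translation": [0, 0, 0.001], "rot": [0, 0, 0]}
    - {"claw": 0, "translation": [0, 0, 0.001], "rot": [0, 0, 0]}
    - {"claw": 0, "translation": [0, 0, 0], "rot": [0, 0, 0]}

```text
clock: 9.48
tcp_pos: [0.5308, 0.1413, 0.0405]
tcp_rot: [[-0.992, -0.125, -0.0], [-0.125, 0.992, -0.0], [0.0, 0.0, -1.0]]
ft_force: [0.3, 0.4, -0.3]
opening: 0.003
grip_force: 0.0
```

Call:
apply_moves:
  moves:
    - {"claw": 0, "translation": [0.003, 0, 0], "rot": [0, 0, 0]}
    - {"claw": 0, "translation": [0.003, 0, 0], "rot": [0, 0, 0]}
    - {"claw": 0, "translation": [0.002, 0, 0], "rot": [0, 0, 0]}
    - {"claw": 0, "translation": [0.002, 0, 0], "rot": [0, 0, 0]}

```text
clock: 9.98
tcp_pos: [0.5214, 0.1401, 0.041]
tcp_rot: [[-0.992, -0.125, 0.001], [-0.125, 0.992, 0.0], [-0.001, -0.0, -1.0]]
ft_force: [2.0, 0.6, 0.1]
opening: 0.005
grip_force: 0.9
```

Call:
apply_moves:
  moves:
    - {"claw": 0, "translation": [0.002, 0, 0], "rot": [0, 0, 0]}
    - {"claw": 0, "translation": [0.002, 0, 0], "rot": [0, 0, 0]}
    - {"claw": 0, "translation": [0.002, 0, 0], "rot": [0, 0, 0]}

```text
clock: 10.35
tcp_pos: [0.5146, 0.1393, 0.0405]
tcp_rot: [[-0.992, -0.125, -0.001], [-0.125, 0.992, -0.0], [0.001, 0.0, -1.0]]
ft_force: [1.4, -1.2, 0.5]
opening: 0.006
grip_force: 0.4
```

The lever is being pushed at about 2 N, so I'll carry on.

Call:
apply_moves:
  moves:
    - {"claw": 0, "translation": [0.002, 0, 0], "rot": [0, 0, 0]}
    - {"claw": 0, "translation": [0.002, 0, 0], "rot": [0, 0, 0]}
    - {"claw": 0, "translation": [0.002, 0, 0], "rot": [0, 0, 0]}

```text
clock: 10.72
tcp_pos: [0.5087, 0.1386, 0.0404]
tcp_rot: [[-0.992, -0.125, -0.001], [-0.125, 0.992, -0.0], [0.001, 0.0, -1.0]]
ft_force: [-0.3, -0.3, -0.4]
opening: 0.007
grip_force: 0.1
```

Call:
apply_moves:
  moves:
    - {"claw": 0, "translation": [0.002, 0, 0], "rot": [0, 0, 0]}
    - {"claw": 0, "translation": [0.002, 0, 0], "rot": [0, 0, 0]}
    - {"claw": 0, "translation": [0, 0, 0], "rot": [0, 0, 0]}

```text
clock: 11.1
tcp_pos: [0.5048, 0.1381, 0.0405]
tcp_rot: [[-0.992, -0.125, -0.0], [-0.125, 0.992, -0.0], [0.0, 0.0, -1.0]]
ft_force: [0.2, 0.0, 0.4]
opening: 0.005
grip_force: 0.0
```

Call:
apply_moves:
  moves:
    - {"claw": 0, "translation": [0, 0, 0.001], "rot": [0, 0, 0]}
    - {"claw": 0, "translation": [0, 0, 0], "rot": [0, 0, 0]}

```text
clock: 11.35
tcp_pos: [0.505, 0.1381, 0.0401]
tcp_rot: [[-0.992, -0.125, -0.001], [-0.125, 0.992, -0.0], [0.001, -0.0, -1.0]]
ft_force: [-3.1, 0.0, 7.0]
opening: 0.006
grip_force: 3.0
```

A 1 mm press on top gave 7 N, well above the lever's friction, so the lever is at its stop. I'll rise and check.

Call:
apply_moves:
  moves:
    - {"claw": 0, "translation": [0, 0, -0.01], "rot": [0, 0, 0]}
    - {"claw": 0, "translation": [0, 0, -0.04], "rot": [0, 0, 0]}
    - {"claw": 0, "translation": [0, 0, -0.05], "rot": [0, 0, 0]}
    - {"claw": 0, "translation": [0, 0, -0.05], "rot": [0, 0, 0]}
    - {"claw": 0, "translation": [0, 0, 0], "rot": [0, 0, 0]}

```text
clock: 11.98
tcp_pos: [0.5084, 0.1383, 0.1949]
tcp_rot: [[-0.992, -0.125, 0.01], [-0.125, 0.992, 0.0], [-0.01, -0.001, -1.0]]
ft_force: [-0.3, -0.2, 0.5]
opening: 0.006
grip_force: 0.0
```

Call:
apply_moves:
  moves:
    - {"claw": 0, "translation": [0, 0, 0], "rot": [0, 0, 0]}
    - {"claw": 0, "translation": [0, 0, 0], "rot": [0, 0, 0]}

```text
clock: 12.22
tcp_pos: [0.504, 0.138, 0.1879]
tcp_rot: [[-0.992, -0.125, -0.003], [-0.125, 0.992, -0.0], [0.003, 0.0, -1.0]]
ft_force: [-0.4, 0.4, -0.3]
opening: 0.007
grip_force: 0.0
```

Run:
```python
from h import *
c,im=look("wrist");_,s=look("scene");_,d=look("side")
f=lambda i,x,y,w,h,W,H:cv2.resize(i[y:y+h,x:x+w],(W,H),interpolation=cv2.INTER_CUBIC)
cv2.imwrite("pics/end.png",np.vstack([f(im,60,130,240,95,800,316),np.hstack([f(s,230,180,80,38,400,190),f(d,250,180,60,28,400,190)])]))
for q in("connector_strip","breaker_box","main_tip"):print(rec(q,"wrist",c))
print(r.get_state()["clock"],r.get_state()["tcp_pos"])
```

```text
[(0.59, array([0.4614, 0.0273, 0.0659]))]
[(0.84, array([0.5084, 0.0764, 0.0578]))]
[(0.57, array([0.5113, 0.1402, 0.0696]))]
12.525 [0.50483205 0.13804684 0.18901181]
```

View pics/end.png

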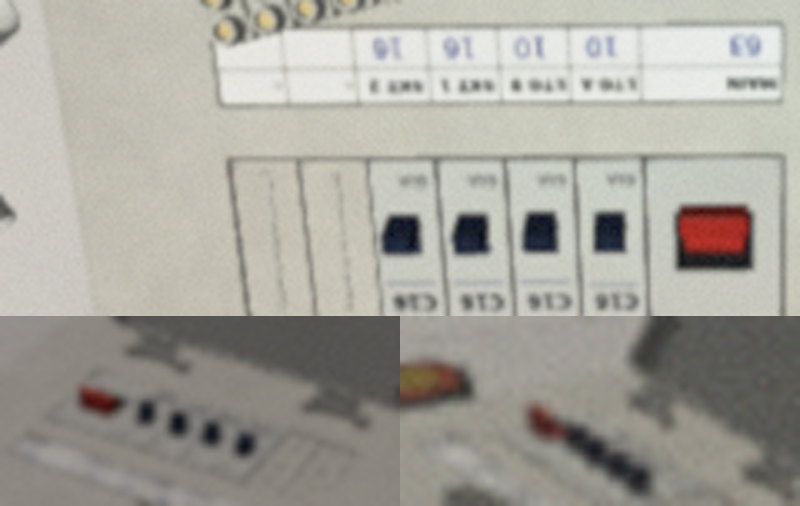

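The upper red face now shows in full and the lever sits low in both side views. The navy levers, strip and cover look unchanged. I'll check the angle against a projected lever model.

Run:
```python
from h import *
c,im=look("wrist");im=cv2.GaussianBlur(im,(3,3),0).astype(int)
col=im[190:240,268:280].mean(1)
for i,p in enumerate(col):
    if 1<i<35: print(190+i,p.round().astype(int),end=" ")
print()
yaw=np.radians(7.2);xv=np.array([np.cos(yaw),np.sin(yaw),0]);yv=np.array([-xv[1],xv[0],0]);o=np.array([.5257,.0841,0])
P=lambda x,z:px(c,o+xv*x/1e3+yv*.054+[0,0,z/1e3]).round(1)
for t in(22,45,56,66):
    a=np.radians(t);A=np.array([-np.sin(a),np.cos(a)]);N=np.array([np.cos(a),np.sin(a)])
    print(t,"endtop",P(*(17*A+3*N+[0,54])),"endbot",P(*(17*A-3*N+[0,54])))
print("slot base x=0",P(3,58),"label edge rows for x=-30,30",P(-30,58),P(30,58))
```

```text
192 [29 32 97] 193 [ 33  39 122] 194 [ 38  46 149] 195 [ 38  47 165] 196 [ 38  46 170] 197 [ 37  46 169] 198 [ 36  45 165] 199 [ 36  44 162] 200 [ 37  46 166] 201 [ 38  47 170] 202 [ 38  47 162] 203 [ 37  43 137] 204 [35 38 96] 205 [34 35 57] 206 [34 34 36] 207 [38 38 38] 208 [63 65 64] 209 [111 116 115] 210 [158 166 165] 211 [184 192 192] 212 [190 200 199] 213 [190 200 200] 214 [190 200 199] 215 [189 199 199] 216 [189 199 199] 217 [189 199 199] 218 [190 199 199] 219 [189 199 198] 220 [190 199 199] 221 [190 198 199] 222 [188 197 198] 223 [179 188 188] 224 [165 174 175] 
22 endtop [276.2 202. ] endbot [276.2 195. ]
45 endtop [276.2 194. ] endbot [276.2 188. ]
56 endtop [276.2 190.5] endbot [276.2 185.4]
66 endtop [276.2 187.7] endbot [276.3 183.5]
slot base x=0 [276.3 205.1] label edge rows for x=-30,30 [276.2 168.5] [276.4 233.5]
```

The outline is ambiguous: the far edge matches the 66 degree stop less well than something like 50 degrees. To be safe I'll repeat the sweep slightly lower, watching the force.

Call:
apply_moves:
  moves:
    - {"claw": 0, "translation": [-0.026, 0, 0.04], "rot": [0, 0, 0]}
    - {"claw": 0, "translation": [0, 0, 0.05], "rot": [0, 0, 0]}
    - {"claw": 0, "translation": [0, 0, 0.045], "rot": [0, 0, 0]}
    - {"claw": 0, "translation": [0, 0, 0.008], "rot": [0, 0, 0]}
    - {"claw": 0, "translation": [0, 0, 0], "rot": [0, 0, 0]}

```text
clock: 13.2
tcp_pos: [0.5313, 0.1414, 0.0472]
tcp_rot: [[-0.992, -0.125, 0.0], [-0.125, 0.992, -0.0], [-0.0, -0.0, -1.0]]
ft_force: [0.5, 0.4, 1.2]
opening: 0.004
grip_force: 0.0
```

Call:
apply_moves:
  moves:
    - {"claw": 0, "translation": [0, 0, 0.004], "rot": [0, 0, 0]}
    - {"claw": 0, "translation": [0, 0, 0.001], "rot": [0, 0, 0]}
    - {"claw": 0, "translation": [0, 0, 0], "rot": [0, 0, 0]}

```text
clock: 13.58
tcp_pos: [0.5314, 0.1414, 0.0425]
tcp_rot: [[-0.992, -0.125, 0.001], [-0.125, 0.992, 0.0], [-0.001, -0.0, -1.0]]
ft_force: [-0.2, -0.5, 0.1]
opening: 0.005
grip_force: 0.0
```

Call:
apply_moves:
  moves:
    - {"claw": 0, "translation": [0, 0, 0.002], "rot": [0, 0, 0]}
    - {"claw": 0, "translation": [0, 0, 0.001], "rot": [0, 0, 0]}
    - {"claw": 0, "translation": [0, 0, 0], "rot": [0, 0, 0]}

```text
clock: 13.95
tcp_pos: [0.5308, 0.1413, 0.0385]
tcp_rot: [[-0.992, -0.125, -0.0], [-0.125, 0.992, -0.0], [0.0, 0.0, -1.0]]
ft_force: [-0.2, 0.4, 0.2]
opening: 0.008
grip_force: 0.0
```

Call:
apply_moves:
  moves:
    - {"claw": 0, "translation": [0, 0, 0.001], "rot": [0, 0, 0]}
    - {"claw": 0, "translation": [0, 0, 0], "rot": [0, 0, 0]}

```text
clock: 14.2
tcp_pos: [0.5308, 0.1413, 0.0375]
tcp_rot: [[-0.992, -0.125, -0.0], [-0.125, 0.992, -0.0], [0.0, 0.0, -1.0]]
ft_force: [0.3, 0.6, -0.4]
opening: 0.002
grip_force: 0.0
```

Call:
apply_moves:
  moves:
    - {"claw": 0, "translation": [0.003, 0, 0], "rot": [0, 0, 0]}
    - {"claw": 0, "translation": [0.003, 0, 0], "rot": [0, 0, 0]}
    - {"claw": 0, "translation": [0.002, 0, 0], "rot": [0, 0, 0]}
    - {"claw": 0, "translation": [0.002, 0, 0], "rot": [0, 0, 0]}

```text
clock: 14.7
tcp_pos: [0.5217, 0.1401, 0.0379]
tcp_rot: [[-0.992, -0.125, 0.002], [-0.125, 0.992, 0.0], [-0.002, -0.0, -1.0]]
ft_force: [-0.6, 0.2, 3.6]
opening: 0.004
grip_force: 3.1
```

Call:
apply_moves:
  moves:
    - {"claw": 0, "translation": [0.001, 0, 0], "rot": [0, 0, 0]}
    - {"claw": 0, "translation": [0.001, 0, 0], "rot": [0, 0, 0]}

```text
clock: 14.95
tcp_pos: [0.5189, 0.1398, 0.0379]
tcp_rot: [[-0.992, -0.125, -0.0], [-0.125, 0.992, -0.0], [0.0, -0.0, -1.0]]
ft_force: [-1.5, -0.8, 5.4]
opening: 0.007
grip_force: 2.5
```

Call:
apply_moves:
  moves:
    - {"claw": 0, "translation": [0.001, 0, 0], "rot": [0, 0, 0]}
    - {"claw": 0, "translation": [0.001, 0, 0], "rot": [0, 0, 0]}

```text
clock: 15.2
tcp_pos: [0.5166, 0.1396, 0.0375]
tcp_rot: [[-0.992, -0.125, -0.001], [-0.125, 0.992, -0.0], [0.001, 0.0, -1.0]]
ft_force: [0.2, -0.4, 1.0]
opening: 0.007
grip_force: 0.6
```

Call:
apply_moves:
  moves:
    - {"claw": 0, "translation": [0.001, 0, 0], "rot": [0, 0, 0]}
    - {"claw": 0, "translation": [0.001, 0, 0], "rot": [0, 0, 0]}
    - {"claw": 0, "translation": [0.001, 0, 0], "rot": [0, 0, 0]}

```text
clock: 15.58
tcp_pos: [0.5136, 0.1392, 0.0374]
tcp_rot: [[-0.992, -0.125, -0.001], [-0.125, 0.992, -0.0], [0.001, 0.0, -1.0]]
ft_force: [0.1, -0.7, 1.4]
opening: 0.003
grip_force: 0.2
```

Call:
apply_moves:
  moves:
    - {"claw": 0, "translation": [0.001, 0, 0], "rot": [0, 0, 0]}
    - {"claw": 0, "translation": [0.002, 0, 0], "rot": [0, 0, 0]}
    - {"claw": 0, "translation": [0.002, 0, 0], "rot": [0, 0, 0]}

```text
clock: 15.95
tcp_pos: [0.5088, 0.1386, 0.0375]
tcp_rot: [[-0.992, -0.125, -0.0], [-0.125, 0.992, -0.0], [0.0, 0.0, -1.0]]
ft_force: [-0.7, -0.6, -0.0]
opening: 0.009
grip_force: 0.0
```

Call:
apply_moves:
  moves:
    - {"claw": 0, "translation": [0.002, 0, 0], "rot": [0, 0, 0]}
    - {"claw": 0, "translation": [0.002, 0, 0], "rot": [0, 0, 0]}
    - {"claw": 0, "translation": [0.002, 0, 0], "rot": [0, 0, 0]}

```text
clock: 16.32
tcp_pos: [0.503, 0.1378, 0.0376]
tcp_rot: [[-0.992, -0.125, 0.0], [-0.125, 0.992, -0.0], [-0.0, -0.0, -1.0]]
ft_force: [0.2, 0.1, -0.5]
opening: 0.007
grip_force: 0.0
```

At the same place the tip is now 2.6 mm lower without force, so the lever has gone down further. I'll press lightly to find its stop.

Call:
apply_moves:
  moves:
    - {"claw": 0, "translation": [0, 0, 0.001], "rot": [0, 0, 0]}
    - {"claw": 0, "translation": [0, 0, 0], "rot": [0, 0, 0]}

```text
clock: 16.58
tcp_pos: [0.5027, 0.1378, 0.0368]
tcp_rot: [[-0.992, -0.125, -0.001], [-0.125, 0.992, -0.0], [0.001, -0.0, -1.0]]
ft_force: [-4.0, 0.1, 5.8]
opening: 0.003
grip_force: 2.5
```

Call:
apply_moves:
  moves:
    - {"claw": 0, "translation": [0, 0, 0.001], "rot": [0, 0, 0]}
    - {"claw": 0, "translation": [0, 0, 0], "rot": [0, 0, 0]}

```text
clock: 16.82
tcp_pos: [0.502, 0.1378, 0.036]
tcp_rot: [[-0.992, -0.125, -0.002], [-0.125, 0.992, -0.0], [0.003, -0.0, -1.0]]
ft_force: [-6.1, -0.9, 10.3]
opening: 0.006
grip_force: 4.8
```

Call:
apply_moves:
  moves:
    - {"claw": 0, "translation": [0.002, 0, 0], "rot": [0, 0, 0]}
    - {"claw": 0, "translation": [0.002, 0, 0], "rot": [0, 0, 0]}

```text
clock: 17.08
tcp_pos: [0.5003, 0.1374, 0.0363]
tcp_rot: [[-0.992, -0.125, 0.003], [-0.125, 0.992, 0.0], [-0.003, -0.0, -1.0]]
ft_force: [2.7, 0.2, 3.4]
opening: 0.01
grip_force: 1.5
```

Run:
```python
from h import *
s=r.get_state();print(s["clock"],s["tcp_pos"],s["ft_force"])
```

```text
17.075 [0.5003351  0.13738967 0.03629819] [2.66542458 0.17075646 3.36091669]
```

Call:
apply_moves:
  moves:
    - {"claw": 0, "translation": [0.002, 0, 0], "rot": [0, 0, 0]}
    - {"claw": 0, "translation": [0.002, 0, 0], "rot": [0, 0, 0]}

```text
clock: 17.32
tcp_pos: [0.4944, 0.1367, 0.0352]
tcp_rot: [[-0.992, -0.125, -0.001], [-0.125, 0.992, -0.0], [0.001, 0.0, -1.0]]
ft_force: [0.6, -0.1, -0.4]
opening: 0.008
grip_force: 0.0
```

Call:
apply_moves:
  moves:
    - {"claw": 0, "translation": [0.002, 0, 0], "rot": [0, 0, 0]}
    - {"claw": 0, "translation": [0.002, 0, 0], "rot": [0, 0, 0]}

```text
clock: 17.58
tcp_pos: [0.4906, 0.1363, 0.0353]
tcp_rot: [[-0.992, -0.125, -0.001], [-0.125, 0.992, -0.0], [0.001, 0.0, -1.0]]
ft_force: [-0.2, 0.2, -0.6]
opening: 0.01
grip_force: 0.0
```

Call:
apply_moves:
  moves:
    - {"claw": 0, "translation": [0, 0, -0.02], "rot": [0, 0, 0]}
    - {"claw": 0, "translation": [-0.013, 0, -0.05], "rot": [0, 0, 0]}
    - {"claw": 0, "translation": [0, 0, -0.05], "rot": [0, 0, 0]}
    - {"claw": 0, "translation": [0, 0, -0.034], "rot": [0, 0, 0]}
    - {"claw": 0, "translation": [0, 0, 0], "rot": [0, 0, 0]}

```text
clock: 18.2
tcp_pos: [0.506, 0.1381, 0.1927]
tcp_rot: [[-0.992, -0.125, 0.006], [-0.125, 0.992, 0.0], [-0.006, -0.001, -1.0]]
ft_force: [0.6, -0.6, -0.2]
opening: 0.005
grip_force: 0.0
```

Call:
apply_moves:
  moves:
    - {"claw": 0, "translation": [0, 0, 0], "rot": [0, 0, 0]}
    - {"claw": 0, "translation": [0, 0, 0], "rot": [0, 0, 0]}

```text
clock: 18.45
tcp_pos: [0.5029, 0.1379, 0.1877]
tcp_rot: [[-0.992, -0.125, -0.003], [-0.125, 0.992, -0.0], [0.003, 0.0, -1.0]]
ft_force: [0.4, 0.4, -1.1]
opening: 0.004
grip_force: 0.0
```

Run:
```python
from h import *
c,im=look("wrist","w9.png");s=r.get_state();print(s["clock"],s["tcp_pos"])
im=cv2.GaussianBlur(im,(3,3),0).astype(int)
yaw=np.radians(7.2);xv=np.array([np.cos(yaw),np.sin(yaw),0]);yv=np.array([-xv[1],xv[0],0]);o=np.array([.5257,.0841,0])
P=lambda x,z,y=54:px(c,o+xv*x/1e3+yv*y/1e3+[0,0,z/1e3]).round(1)
for t in(22,45,56,66):
    a=np.radians(t);A=np.array([-np.sin(a),np.cos(a)]);N=np.array([np.cos(a),np.sin(a)])
    print(t,"endtop",P(*(17*A+3*N+[0,54])),"endbot",P(*(17*A-3*N+[0,54])))
u=int(P(-5,62)[0]);col=im[165:232,u-4:u+5].mean(1)
print([(165+i,*p.round().astype(int)[1:]) for i,p in enumerate(col)])
```

```text
18.5 [0.50300535 0.1378947  0.18786819]
22 endtop [276.1 205. ] endbot [276.1 197.9]
45 endtop [276.1 196.9] endbot [276.1 190.8]
56 endtop [276.1 193.4] endbot [276.1 188.2]
66 endtop [276.1 190.6] endbot [276.2 186.3]
[(165, np.int64(204), np.int64(202)), (166, np.int64(204), np.int64(202)), (167, np.int64(204), np.int64(202)), (168, np.int64(204), np.int64(202)), (169, np.int64(205), np.int64(202)), (170, np.int64(204), np.int64(202)), (171, np.int64(204), np.int64(201)), (172, np.int64(205), np.int64(203)), (173, np.int64(205), np.int64(203)), (174, np.int64(206), np.int64(203)), (175, np.int64(206), np.int64(203)), (176, np.int64(196), np.int64(194)), (177, np.int64(176), np.int64(174)), (178, np.int64(165), np.int64(163)), (179, np.int64(178), np.int64(174)), (180, np.int64(194), np.int64(190)), (181, np.int64(200), np.int64(195)), (182, np.int64(200), np.int64(195)), (183, np.int64(200), np.int64(194)), (184, np.int64(200), np.int64(195)), (185, np.int64(200), np.int64(195)), (186, np.int64(199), np.int64(194)), (187, np.int64(183), np.int64(185)), (188, np.int64(141), np.int6
[... 866 characters left out ...]
13, np.int64(168), np.int64(167)), (214, np.int64(193), np.int64(192)), (215, np.int64(199), np.int64(198)), (216, np.int64(199), np.int64(198)), (217, np.int64(199), np.int64(198)), (218, np.int64(199), np.int64(199)), (219, np.int64(200), np.int64(199)), (220, np.int64(199), np.int64(199)), (221, np.int64(199), np.int64(199)), (222, np.int64(199), np.int64(199)), (223, np.int64(199), np.int64(199)), (224, np.int64(199), np.int64(198)), (225, np.int64(197), np.int64(197)), (226, np.int64(183), np.int64(183)), (227, np.int64(165), np.int64(165)), (228, np.int64(165), np.int64(167)), (229, np.int64(183), np.int64(185)), (230, np.int64(195), np.int64(196)), (231, np.int64(196), np.int64(199))]
```

The red end has moved about 6 px further towards the robot, to row 188. It now spans 24 px from the slot edge, as the model predicts for the 66 degree stop. The panel lines are within about 2 mm of where they were, and the tips are well clear, so I'm handing in.

Run:
```python
from h import *
c,im=look("scene")
for q in("connector_strip","breaker_box_door"):print(rec(q,"scene",c))
print(r.job_done())
```

```text
[(0.63, array([0.4624, 0.0287, 0.0675]))]
[(0.94, array([0.5943, 0.092 , 0.0898]))]
the job is handed in; nothing more can be done
None
```

I pushed the red main lever down to its stop, judging by its outline in the wrist picture, left the navy levers, cover and other things where they were as far as the last pictures show, and handed the job in; no verdict came back.

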